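# Take the left-hand cap off the hydrogen outlet

### The job

We need the hydrogen outlet on the purge-gas manifold open: unscrew its red notched hexagonal cap, which like all fuel-gas fittings has a left-hand (reverse) thread, so turn it clockwise seen from above, by feel and without forcing it, until it comes free. Lift it off and set it down gently, upright, mouth down, in the black parts tray and let go. Leave the two blue caps, the steel ferrule and the pink nozzle as they are.

Things in the scene. Friction and masses are not known exactly. Their poses are not given: they have to be found in the camera images.
- cap_red: red hollow hexagonal cap, 48 mm across flats, 46 mm high, 0.15 to 0.31 kg, closed top, a dark notch on each corner. Origin: centre of its open mouth (underside), z up its axis; the flats face 0, 60, 120.. degrees from its x axis. It stands on its outlet's flange with 1.7 mm of side play; three inner lugs, 5 mm thick, 15 mm from the axis, sit under the thread ridges.
- cap_red_top (a point): centre of the red cap's top, 46 mm above its mouth. Clockwise from above (negative turn about z) loosens the cap; anticlockwise it jams. It comes free after 20 to 80 degrees of clockwise turning, unknown beforehand: it then lifts straight off over a range of about 17 degrees, beyond which the lugs meet a solid stop (38 to 95 degrees from the start). Ease back off the stop to lift. Little drag before the stop.
- outlet_red: hydrogen outlet: flange 62 mm across, 6 mm thick, with a brass spigot rising 24 mm above it under the red cap. Coarse three-start thread: the cap, lightly pulled up, can rise up to 7 mm while it loosens. Fixed. Origin: centre of the flange's underside, 40 mm above the bench, z up; its x axis does not show where the thread starts. More than 80 N of the cap on it spoils the thread.
- manifold: aluminium bar 80 x 380 x 40 mm fixed on the bench, long side along its y axis, carrying three outlets in a row 130 mm apart (which is the red one varies). Origin: centre of its underside, z up.
- tray: black plastic parts tray fixed on the bench, 130 x 130 mm outside, walls 30 mm high and 4 mm thick, floor 4 mm above the bench. Origin: centre of its underside, z up.
- cap_a_top (a point): centre of the top of one blue hexagonal argon cap (same size as the red one, no notches), 92 mm above the bench; leave it alone
- cap_b_top (a point): centre of the top of the other blue hexagonal argon cap, 92 mm above the bench; leave it alone
- cap_a (a joint): turning angle (rad) of the first blue cap on its outlet, anticlockwise positive; it turns stiffly
- cap_b (a joint): turning angle (rad) of the second blue cap on its outlet, anticlockwise positive; it turns stiffly
- ferrule: loose stainless tube stub, 25 mm in diameter, 90 mm high, standing on its 51 mm flange. Origin: centre of its underside; bystander
- nozzle: loose pink ceramic welding nozzle, 26 mm in diameter, 48 mm high, standing. Origin: centre of its underside; bystander
Not all that is in view belongs to the job. Leave any orange or yellow look-alike of the cap_red alone.

How it is judged:
By the outcome, as a careful person would: the job done as asked, in the order asked, and still so for the second after the job is handed in, with the robot touching nothing.
It also fails if it takes over 72 s, if anything falls off the work surface, if the arm or the gripper's body presses on something with over 40 N, if the wrist force passes 120 N, or if a joint passes its speed limit or range.

### The arm

A 6-joint arm with a two-finger parallel gripper is mounted at the origin on the work surface. World frame = base frame: x ahead of the robot, y to its left, z up, the work surface at z = 0. Lengths are in mm, angles in rad, forces in N, time in s.
With the tool pointing down it reaches from about 350 to 775 mm from the base axis. Payload 7.3 kg.
Tool frame: the origin (TCP) lies on the centre line of the jaws, within the pads' length; the fingertips stand bot.tip_reach ahead of it and the grasp point (between the pads) lies 6 mm ahead of it (bot.tip_reach is the distance from the TCP to the fingertips, in mm); z points along the fingers, y is the direction in which the jaws open and shut (so a half turn about z gives the same grasp; the last joint's range is limited). The gripper opens to 92 mm and grips with 3 to 60 N. Pads are 19 mm wide; open, the fingers measure 130 mm over their backs; the gripper's body (75 mm by 190 mm) begins 47 mm behind the grasp point.
Start: joints at [1.161, 0.342, 1.524, -0, 1.275, -0.146], TCP at [136.879, 506.863, 220.541] pointing down, gripper open.
Joint ranges: [-2.53, 2.53], [-0.77, 2.02], [0.04, 2.7], [-1, 4.14], [0.28, 2.66], [-3.11, 3.11]. Speed limits (rad/s): [2.57, 2.57, 3.14, 3.14, 3.14, 3.14].

### API

Orientations are given as [roll, pitch, yaw] about the fixed x, y, z axes, in that order (R = Rz(yaw) Ry(pitch) Rx(roll)).
In Python, from plant import bot gives the robot as it stands.
- The arm moves only by the tool step_arm, never from a script. Its argument "deltas" is a list of rows, each a list of 6 numbers: the shift along the tool's x, y, z in mm, then the turn, a rotation vector about the tool's x, y, z in rad. A call has 1 to 5 rows; each row is the pose to reach, as a shift and turn from the pose commanded when the call began, along the tool's axes at that moment; what a row does not reach only later rows make up. A row lasts 1/12 s, in which the tool goes at most 41.7 mm and 7.16 degrees, less where a joint would pass 70% of its speed; a pose out of reach is approached as far as the arm can. A call with a gripper value outside its range is refused whole. "fingers" is the finger opening in mm, from 0 to 91.8, set as the call begins (left out, the last holds). The fingers move at their own pace and stop on an object; the grip force is fixed at half the most. Time passes only in rows, so rows that repeat a pose let the fingers close. It gives the time, the measured TCP pose, the force and the opening at its end, in the units of the state.
- bot.get_obs(): the state, without advancing time (a new reading comes with each control period).
- bot.capture(name): name is "scene" or "top"; returns a dict with "color" (400x640x3 uint8, red, green, blue), "fx", "fy", "cx", "cy" (pixels), "k1" (the pictures are not rectified: a ray, as slopes to the right and down, at radius r is drawn at 1 + k1 r^2 times it, then the intrinsics apply), "R" (3x3) and "t" (3): a world point X has camera coordinates R X + t. Camera axes: x right, y down, z forward; pixel columns grow to the right and rows downward; lengths in mm; the calibration is good to about 2 mm. A picture is of the moment at which its call begins. There is no depth.
- bot.close_job(): hands the job in, once; it reports no verdict.
Trained networks look in a picture, given as the dict that the camera call returned (one of the last four; its "shot" number tells which), for a name from the list of things; names that differ only in an ending like _2 or _b are one class to them, and where a whole thing is asked for, a point or a joint stands for the part that bears it (a point fixed in the world has none). Each returns a list of dicts, best first, with "p" (0 to 1); they miss things now and then, are a little off and sometimes report something else, mostly with a low value. They report only what shows in the picture. A call takes as long as a camera call. They do not tell look-alikes from the thing itself.
- bot.boxes_of(query, picture): "rect" ([centre column, centre row, width, height] in pixels, round what is visible of it).
The state is a dict: "time": time; "joint_positions": joint angles; "dq": joint speeds; "tau": joint torques, N m; "tool_pos": TCP position; "tcp_rot": TCP orientation; "contact_force": force on the tool from outside, world axes, zero at the start; "moment": the same for the moment, N m; "grip_width": finger opening in mm.
Only numpy, scipy, OpenCV 4.12 (cv2) and the standard library are available. Lean on these libraries where they do the work, as an engineer would, in place of code of your own. Each camera call takes 0.05 s, during which the arm holds its last target. There are 200 camera calls.

## Working session

There is one attempt and no reset: what is moved stays moved. The work goes in short steps, Python scripts to look and compute and a tool call to move; the robot and the scene stay as the last step left them, time stands still between calls to the robot, and variables do not carry over. Pictures are saved under pics/ and viewed, about 8 in all and at most 12, crops included, and the job is handed in when it is done.

Besides the shell and the picture viewer there is one more tool, called after "Call:" by a JSON object that holds its "name" and its "arguments". step_arm: Moves the arm, as the interface text tells. Its arguments: {"type":"object","properties":{"deltas":{"type":"array"},"fingers":{"type":"number"}},"required":["deltas"]}

```bash
mkdir -p pics; cat > h.py <<'E'
import numpy as np, cv2
from plant import bot
def ray(p,u,v):
    d=np.array([(u-p['cx'])/p['fx'],(v-p['cy'])/p['fy']]); s=d.copy()
    for _ in range(20): s=d/(1+p['k1']*(s@s))
    R=np.array(p['R']);t=np.array(p['t'])
    return -R.T@t, R.T@np.array([s[0],s[1],1])
def at(p,u,v,z):
    c,d=ray(p,u,v); return c+d*(z-c[2])/d[2]
def proj(p,X):
    x=np.array(p['R'])@X+np.array(p['t']); s=x[:2]/x[2]; s=s*(1+p['k1']*(s@s))
    return s*[p['fx'],p['fy']]+[p['cx'],p['cy']]
def save(p,n): cv2.imwrite('pics/'+n+'.png',p['color'][:,:,::-1])
E
python3 - <<'E'
from h import *
print(bot.get_obs(), bot.tip_reach)
for c in ['scene','top']:
    p=bot.capture(c); save(p,c+'0'); print(c,[p[k] for k in('fx','cx','cy','k1')],(-np.array(p['R']).T@p['t']).round())
    for q in ['cap_red','outlet_red','tray','cap_a_top','ferrule','nozzle','manifold']:
        print(q,[(np.round(r['rect']).tolist(),round(r['p'],2)) for r in bot.boxes_of(q,p)[:5]])
E
```

```text
{'time': 0.0, 'joint_positions': array([ 1.16100269e+00,  3.42713552e-01,  1.52503264e+00, -1.89751951e-05,
        1.27535259e+00, -1.45980861e-01]), 'dq': array([-2.90558774e-04,  1.22077854e-03, -5.88543318e-04,  1.26606968e-05,
       -4.99936202e-05,  1.48747889e-03]), 'tau': array([-1.82618282e-03, -4.31232584e+01, -2.44215095e+01,  7.15735881e-02,
        5.61300537e-02, -1.09139201e-04]), 'tool_pos': array([136.70997394, 506.46274825, 219.84425984]), 'tcp_rot': array([-3.14009990e+00, -2.01134164e-04,  2.87778526e+00]), 'contact_force': array([-0.51311846, -0.61526647,  0.40491061]), 'moment': array([-0.00910346,  0.0127171 , -0.04715945]), 'grip_width': 91.5772127847435} 25.0
scene [403.5658998447754, 319.6823884865872, 204.5488222868826, -0.06228872481903279] [1027. -478.  635.]
cap_red [([330.0, 201.0, 27.0, 29.0], 0.85), ([358.0, 183.0, 20.0, 26.0], 0.82), ([378.0, 194.0, 26.0, 27.0], 0.8), ([348.0, 247.0, 174.0, 109.0], 0.56)]
outlet_red [([350.0, 249.0, 176.0, 105.0], 0.38)]
tray [([158.0, 316.0, 97.0, 85.0], 0.71)]
cap_a_top [([296.0, 253.0, 29.0, 30.0], 0.71), ([340.0, 223.0, 29.0, 28.0], 0.62), ([349.0, 249.0, 174.0, 112.0], 0.37)]
ferrule [([397.0, 160.0, 17.0, 34.0], 0.72)]
nozzle [([263.0, 238.0, 14.0, 21.0], 0.59)]
manifold [([350.0, 248.0, 172.0, 110.0], 0.72)]
top [492.89651465264046, 316.49868071568125, 192.8720627433618, 0.0302497898799233] [ 269.  -24. 1413.]
cap_red [([238.0, 218.0, 22.0, 19.0], 0.82), ([261.0, 178.0, 17.0, 21.0], 0.69), ([278.0, 219.0, 20.0, 20.0], 0.51)]
outlet_red [([356.0, 182.0, 24.0, 20.0], 0.37)]
tray [([440.0, 231.0, 46.0, 53.0], 0.97)]
cap_a_top [([308.0, 181.0, 18.0, 22.0], 0.56)]
ferrule [([191.0, 204.0, 17.0, 17.0], 0.68)]
nozzle [([345.0, 227.0, 6.0, 12.0], 0.37)]
manifold []
```

View pics/scene0.png

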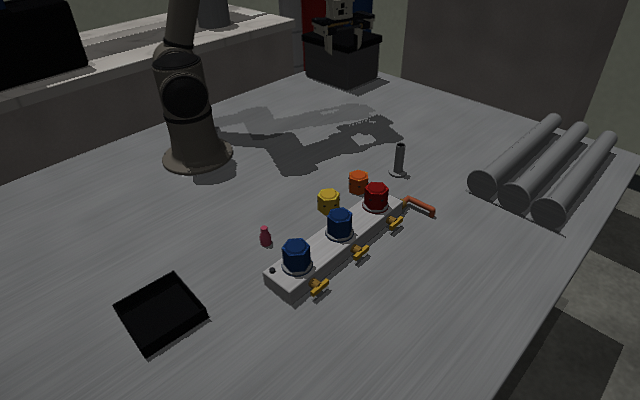

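View pics/top0.png

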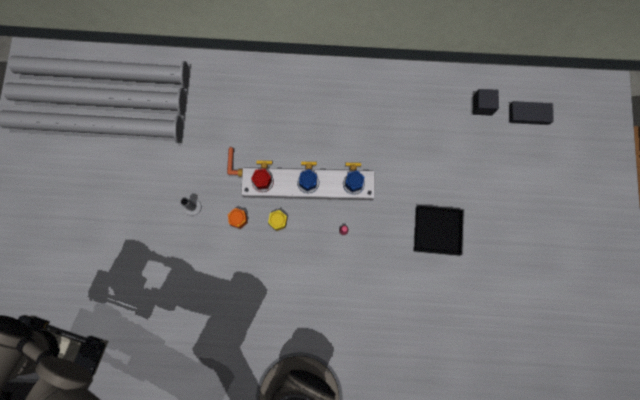

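```bash
python3 - <<'E'
from h import *
P={c:bot.capture(c) for c in('scene','top')}
def seg(p,lo,hi,x,y,w=18):
    h=cv2.cvtColor(p['color'],cv2.COLOR_RGB2HSV); m=np.zeros(h.shape[:2],np.uint8)
    H=h[...,0].astype(int); H[H>165]-=180
    k=(H>=lo)&(H<=hi)&(h[...,1]>150); m[y-w:y+w,x-w:x+w]=k[y-w:y+w,x-w:x+w]; return m
t,s=P['top'],P['scene']
for u,v in [(261,178.5),(308,180.5),(355,181)]: print('cap top',at(t,u,v,92).round(1))
for u,v in [(377,187.5),(340,213),(296,245)]: print('sc cap top',at(s,u,v,92).round(1))
ys,xs=np.nonzero(seg(t,-6,6,261,179)); print(len(xs),xs.mean(),ys.mean())
print('tray top',[at(t,u,v,30).round(1) for u,v in [(415,206),(463,208),(462,255),(414,252)]], at(t,440,231,30).round(1))
for n,u,v,z in [('orange',237,218,46),('yellow',278,219,46),('ferr base',194,207,0),('nozzle',344,230,20)]: print(n,at(t,u,v,z).round(1))
a=cv2.resize(s['color'][170:225,350:405],(560,560),interpolation=cv2.INTER_CUBIC)
b=cv2.resize(t['color'][164:194,246:276],(240,240),interpolation=cv2.INTER_CUBIC)
c=np.zeros((560,800,3),np.uint8); c[:,:560]=a; c[:240,560:]=b
cv2.imwrite('pics/crop.png',np.clip(c[:,:,::-1]*1.5,0,255))
E
```

```text
cap top [575.6 138.5  92. ]
cap top [577.6   9.1  92. ]
cap top [ 583.7 -120.2   92. ]
sc cap top [579.9 139.   92. ]
sc cap top [581.3  12.4  92. ]
sc cap top [ 586.3 -118.2   92. ]
274 261.24087591240874 178.35401459854015
tray top [array([ 535.3, -298.4,   30. ]), array([ 537.5, -434.6,   30. ]), array([ 404. , -431.2,   30. ]), array([ 404.4, -297.6,   30. ])] [ 467.8 -369.8   30. ]
orange [469.1 202.   46. ]
yellow [472.9  87.4  46. ]
ferr base [500.9 336.7   0. ]
nozzle [ 456.1 -100.    20. ][ WARN:0@4.726] global loadsave.cpp:1063 imwrite_ Unsupported depth image for selected encoder is fallbacked to CV_8U.
```

View pics/crop.png

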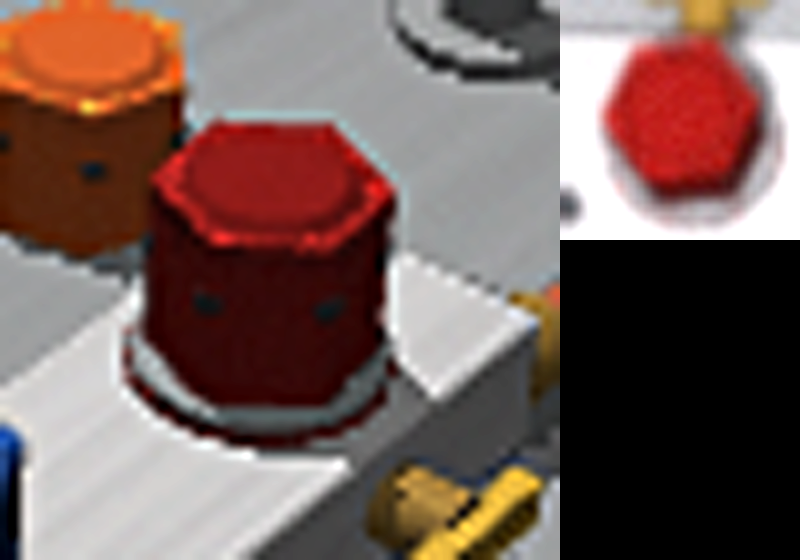

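```bash
python3 - <<'E'
from h import *
P={c:bot.capture(c) for c in('scene','top')}
for n,C,sc,o in [('scene',[(215,122),(335,122),(395,188),(320,250),(215,240),(155,180)],560/55,(350,170)),('top',[(605,115),(637,45),(713,40),(757,110),(722,185),(655,193)],8,(246,164))]:
    q=np.array([at(P[n],(u-(560 if n=='top' else 0))/sc+o[0]-.5,v/sc+o[1]-.5,90)[:2] for u,v in C])
    c=q.mean(0); d=q-c; a=np.degrees(np.arctan2(d[:,1],d[:,0])); print(n,c.round(1),np.hypot(*d.T).round(1),(a%60).round(1),np.degrees(np.angle(np.exp(6j*np.radians(a)).mean()))/6)
E
```

```text
scene [576.9 140.2] [26.6 29.2 27.6 26.8 26.2 26.5] [38.6 39.2 39.4 31.7 39.8 41.2] -21.594469710343006
top [578.  139.7] [26.3 29.4 28.4 26.  28.8 29. ] [33.8 36.1 42.1 36.9 33.4 46.3] -22.04738227719118
```

Candidates in the scene view: red (377,195), orange (358,183) and yellow (330,201). Only the red one stands on the manifold outlet; the crop shows it notched on a flange. It is at about (577,140), with its flats facing about 8° mod 60. I'm moving above it now.

Call:
{"name": "step_arm", "arguments": {"deltas": [[-34.7,-16,0,0,0,0],[-69.4,-32,0,0,0,0],[-104.1,-48,0,0,0,0],[-138.8,-64,0,0,0,0],[-173.5,-80,0,0,0,0]], "fingers": 90}}

```text
time: 1.42
tool_pos: [284.5, 383.2, 220.7]
tcp_rot: [3.141, 0.0, 2.878]
contact_force: [0.1, 0.6, -0.9]
grip_width: 90.0
```

Call:
{"name": "step_arm", "arguments": {"deltas": [[-34.7,-16,0,0,0,0],[-69.4,-32,0,0,0,0],[-104.1,-48,0,0,0,0],[-138.8,-64,0,0,0,0],[-173.5,-80,0,0,0,0]]}}

```text
time: 1.83
tool_pos: [431.4, 260.4, 220.7]
tcp_rot: [3.141, 0.0, 2.878]
contact_force: [0.0, 1.2, -0.3]
grip_width: 89.9
```

Call:
{"name": "step_arm", "arguments": {"deltas": [[-34.7,-16,0,0,0,0],[-69.4,-32,0,0,0,0],[-104.1,-48,0,0,0,0],[-138.8,-64,0,0,0,0],[-173.5,-80,0,0,0,0]]}}

```text
time: 2.25
tool_pos: [578.0, 137.9, 220.5]
tcp_rot: [3.141, 0.0, 2.878]
contact_force: [0.2, 1.7, 0.1]
grip_width: 89.6
```

Call:
{"name": "step_arm", "arguments": {"deltas": [[0,0,0,0,0,0.117],[0,0,0,0,0,0.234],[0,0,0,0,0,0.351],[0,0,0,0,0,0.468],[0,0,0,0,0,0.584]]}}

```text
time: 2.67
tool_pos: [576.8, 139.3, 220.3]
tcp_rot: [-3.141, -0.0, 2.288]
contact_force: [-0.3, 0.1, 0.2]
grip_width: 89.7
```

Call:
{"name": "step_arm", "arguments": {"deltas": [[0,0,10,0,0,0.117],[0,0,20,0,0,0.234],[0,0,30,0,0,0.351],[0,0,40,0,0,0.468],[0,0,50,0,0,0.584]]}}

```text
time: 3.08
tool_pos: [576.8, 139.4, 170.0]
tcp_rot: [3.142, -0.0, 1.704]
contact_force: [0.5, -0.4, 0.2]
grip_width: 90.0
```

```bash
python3 - <<'E'
from h import *
o=bot.get_obs(); print({k:np.round(o[k],3) for k in ['time','joint_positions','tool_pos','tcp_rot','contact_force']})
for i in 'scene','top':
    p=bot.capture(i); save(p,i+'1')
    T=o['tool_pos']; print(i,proj(p,T+[0,0,-25]),proj(p,np.array([577,140,92.])))
a=cv2.imread('pics/scene1.png')[90:240,280:480]; cv2.imwrite('pics/s1c.png',cv2.resize(a,None,fx=4,fy=4,interpolation=2))
E
```

```text
{'time': np.float64(3.083), 'joint_positions': array([ 0.108,  0.508,  1.404,  0.   ,  1.23 , -0.025]), 'tool_pos': array([576.783, 139.431, 170.028]), 'tcp_rot': array([ 3.142, -0.   ,  1.704]), 'contact_force': array([ 0.528, -0.388,  0.197])}
scene [377.64529807 167.45814017] [376.30967173 186.81025156]
top [258.58812457 173.39950997] [260.49075033 177.99012363]
```

View pics/s1c.png

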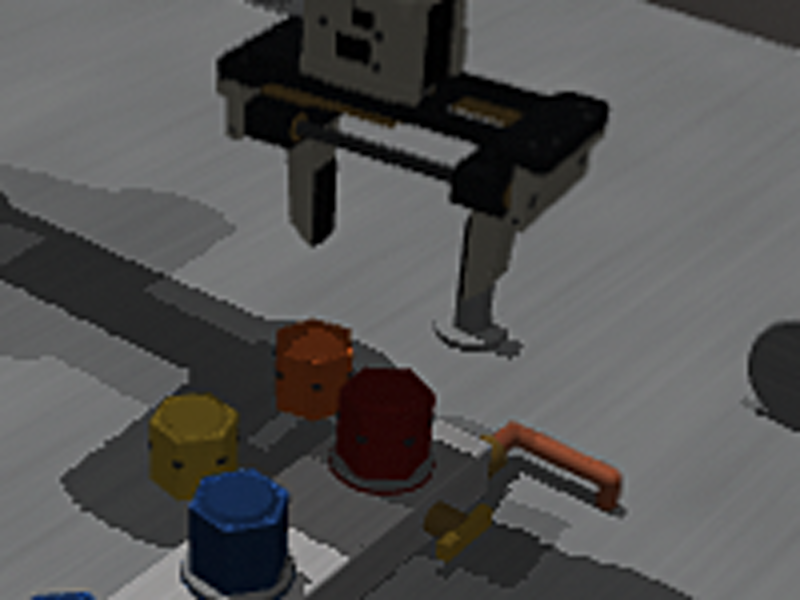

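The gripper is squarely over the red cap, which is the one on the manifold at crop (385,430). I'll descend and grip.

Call:
{"name": "step_arm", "arguments": {"deltas": [[0,0,25,0,0,0],[0,0,45,0,0,0],[0,0,62,0,0,0],[0,0,77,0,0,0],[0,0,88,0,0,0]]}}

```text
time: 3.6
tool_pos: [576.6, 139.5, 81.7]
tcp_rot: [-3.141, -0.0, 1.713]
contact_force: [0.3, -0.0, -0.4]
grip_width: 90.2
```

Call:
{"name": "step_arm", "arguments": {"deltas": [[0,0,0,0,0,0],[0,0,0,0,0,0],[0,0,0,0,0,0],[0,0,0,0,0,0],[0,0,0,0,0,0]], "fingers": 42}}

```text
time: 4.02
tool_pos: [577.4, 139.5, 83.6]
tcp_rot: [3.14, -0.0, 1.71]
contact_force: [-0.8, -0.6, -0.1]
grip_width: 61.2
```

Call:
{"name": "step_arm", "arguments": {"deltas": [[0,0,0,0,0,0],[0,0,0,0,0,0],[0,0,0,0,0,0],[0,0,0,0,0,0],[0,0,0,0,0,0]]}}

```text
time: 4.43
tool_pos: [577.4, 139.5, 83.1]
tcp_rot: [3.14, 0.0, 1.71]
contact_force: [1.6, -0.0, 4.1]
grip_width: 46.6
```

```bash
python3 -c "
from h import *
o=bot.get_obs(); print({k:np.round(o[k],3) for k in o})"
```

```text
{'time': np.float64(4.433), 'joint_positions': array([ 0.108,  0.599,  1.506,  0.   ,  1.034, -0.031]), 'dq': array([ 0.   ,  0.001, -0.002, -0.   , -0.001,  0.001]), 'tau': array([ 1.6600e-01, -5.0253e+01, -1.9419e+01,  1.1500e-01,  3.9900e-01,
        1.2000e-02]), 'tool_pos': array([577.426, 139.488,  83.125]), 'tcp_rot': array([3.14, 0.  , 1.71]), 'contact_force': array([ 1.626, -0.026,  4.084]), 'moment': array([-0.126, -0.172, -0.013]), 'grip_width': np.float64(46.628)}
```

Call:
{"name": "step_arm", "arguments": {"deltas": [[0,0,0,0,0,0.05],[0,0,0,0,0,0.12],[0,0,0,0,0,0.2],[0,0,0,0,0,0.28],[0,0,0,0,0,0.33]]}}

```text
time: 4.85
tool_pos: [577.0, 139.5, 83.1]
tcp_rot: [3.141, -0.0, 1.376]
contact_force: [-0.1, -1.3, 4.6]
grip_width: 46.9
```

Call:
{"name": "step_arm", "arguments": {"deltas": [[0,0,0,0,0,0],[0,0,-0.7,0,0,0],[0,0,-1.5,0,0,0],[0,0,-1.5,0,0,0]]}}

```text
time: 5.18
tool_pos: [576.4, 139.4, 83.4]
tcp_rot: [-3.14, 0.0, 1.381]
contact_force: [1.1, -0.4, -1.8]
grip_width: 46.9
```

```bash
python3 -c "
from h import *
o=bot.get_obs(); print({k:np.round(o[k],3) for k in ['tool_pos','tcp_rot','contact_force','moment','grip_width']})"
```

```text
{'tool_pos': array([576.41 , 139.369,  83.436]), 'tcp_rot': array([-3.14 ,  0.   ,  1.381]), 'contact_force': array([ 1.132, -0.387, -1.81 ]), 'moment': array([-0.12, -0.15, -0.02]), 'grip_width': np.float64(46.864)}
```

Call:
{"name": "step_arm", "arguments": {"deltas": [[0,0,-0.8,0,0,0],[0,0,-1.5,0,0,0],[0,0,-2,0,0,0],[0,0,-2,0,0,0]]}}

```text
time: 5.52
tool_pos: [576.5, 139.4, 85.9]
tcp_rot: [-3.141, 0.0, 1.38]
contact_force: [0.0, -0.1, -3.6]
grip_width: 46.7
```

Call:
{"name": "step_arm", "arguments": {"deltas": [[0,0,0,0,0,0.03],[0,0,0,0,0,0.07],[0,0,0,0,0,0.11],[0,0,0,0,0,0.14],[0,0,0,0,0,0.14]]}}

```text
time: 5.93
tool_pos: [576.5, 139.5, 85.9]
tcp_rot: [-3.141, 0.0, 1.239]
contact_force: [-0.7, -0.7, -1.9]
grip_width: 46.6
```

```bash
cat > o.py <<'E'
from h import *
o=bot.get_obs(); print({k:np.round(o[k],3).tolist() for k in ['tool_pos','tcp_rot','contact_force','moment','grip_width']})
E
python3 o.py
```

```text
{'tool_pos': [576.494, 139.5, 85.917], 'tcp_rot': [-3.141, 0.0, 1.239], 'contact_force': [-0.741, -0.66, -1.93], 'moment': [-0.139, 0.058, 0.037], 'grip_width': 46.555}
```

Call:
{"name": "step_arm", "arguments": {"deltas": [[0,0,-0.7,0,0,0],[0,0,-1.4,0,0,0],[0,0,-2,0,0,0],[0,0,-2,0,0,0]]}}

```text
time: 6.27
tool_pos: [576.6, 139.5, 87.8]
tcp_rot: [-3.141, 0.0, 1.24]
contact_force: [0.9, 0.6, -5.2]
grip_width: 46.4
```

Call:
{"name": "step_arm", "arguments": {"deltas": [[0,0,0,0,0,0.03],[0,0,0,0,0,0.06],[0,0,0,0,0,0.09],[0,0,0,0,0,0.09]]}}

```text
time: 6.6
tool_pos: [576.7, 139.4, 87.9]
tcp_rot: [-3.141, 0.0, 1.149]
contact_force: [-0.2, 0.2, -3.5]
grip_width: 46.7
```

```bash
python3 o.py
```

```text
{'tool_pos': [576.663, 139.419, 87.948], 'tcp_rot': [-3.141, 0.0, 1.149], 'contact_force': [-0.25, 0.157, -3.481], 'moment': [-0.119, 0.106, 0.008], 'grip_width': 46.69}
```

Call:
{"name": "step_arm", "arguments": {"deltas": [[0,0,-0.7,0,0,0],[0,0,-1.4,0,0,0],[0,0,-2,0,0,0],[0,0,-2,0,0,0]]}}

```text
time: 6.93
tool_pos: [576.4, 139.5, 88.8]
tcp_rot: [-3.14, 0.001, 1.15]
contact_force: [3.5, 2.0, -16.3]
grip_width: 46.7
```

Call:
{"name": "step_arm", "arguments": {"deltas": [[0,0,0,0,0,0.03],[0,0,0,0,0,0.06],[0,0,0,0,0,0.09],[0,0,0,0,0,0.09]]}}

```text
time: 7.27
tool_pos: [575.8, 139.7, 89.1]
tcp_rot: [-3.139, 0.001, 1.059]
contact_force: [0.5, 3.0, -14.7]
grip_width: 46.4
```

```bash
python3 o.py
```

```text
{'tool_pos': [575.8, 139.709, 89.069], 'tcp_rot': [-3.139, 0.001, 1.059], 'contact_force': [0.495, 3.04, -14.72], 'moment': [0.302, 0.066, 0.088], 'grip_width': 46.441}
```

Call:
{"name": "step_arm", "arguments": {"deltas": [[0,0,0.4,0,0,0.03],[0,0,0.4,0,0,0.06],[0,0,0.4,0,0,0.09],[0,0,0.4,0,0,0.09]]}}

```text
time: 7.6
tool_pos: [575.9, 139.7, 89.3]
tcp_rot: [-3.14, 0.001, 0.97]
contact_force: [-0.9, 2.7, -10.8]
grip_width: 46.5
```

Call:
{"name": "step_arm", "arguments": {"deltas": [[0,0,0,0,0,0.03],[0,0,0,0,0,0.06],[0,0,0,0,0,0.09],[0,0,0,0,0,0.09]]}}

```text
time: 7.93
tool_pos: [576.1, 139.7, 89.6]
tcp_rot: [-3.14, 0.001, 0.88]
contact_force: [-2.1, 1.7, -9.6]
grip_width: 46.6
```

```bash
python3 o.py
```

```text
{'tool_pos': [576.071, 139.7, 89.586], 'tcp_rot': [-3.14, 0.001, 0.88], 'contact_force': [-2.111, 1.732, -9.561], 'moment': [0.336, 0.632, 0.065], 'grip_width': 46.615}
```

Turned 47°, still light drag; thread still holding. Continuing.

Call:
{"name": "step_arm", "arguments": {"deltas": [[0,0,0,0,0,0.03],[0,0,0,0,0,0.06],[0,0,0,0,0,0.09],[0,0,0,0,0,0.09]]}}

```text
time: 8.27
tool_pos: [576.6, 139.2, 90.0]
tcp_rot: [3.142, 0.0, 0.791]
contact_force: [-1.7, 0.3, -5.9]
grip_width: 46.6
```

Call:
{"name": "step_arm", "arguments": {"deltas": [[0,0,0,0,0,0.03],[0,0,0,0,0,0.06],[0,0,0,0,0,0.09],[0,0,0,0,0,0.09]]}}

```text
time: 8.6
tool_pos: [577.4, 139.2, 90.3]
tcp_rot: [3.14, -0.001, 0.701]
contact_force: [-0.5, 0.4, -5.0]
grip_width: 46.6
```

```bash
python3 o.py
```

```text
{'tool_pos': [577.373, 139.154, 90.345], 'tcp_rot': [3.14, -0.001, 0.701], 'contact_force': [-0.451, 0.357, -4.986], 'moment': [-0.132, 0.285, 0.004], 'grip_width': 46.609}
```

Call:
{"name": "step_arm", "arguments": {"deltas": [[0,0,-0.7,0,0,0],[0,0,-1.4,0,0,0],[0,0,-1.4,0,0,0]]}}

```text
time: 8.85
tool_pos: [577.1, 139.2, 90.9]
tcp_rot: [3.141, -0.0, 0.701]
contact_force: [0.7, -0.8, -10.2]
grip_width: 46.5
```

Call:
{"name": "step_arm", "arguments": {"deltas": [[0,0,0,0,0,0.03],[0,0,0,0,0,0.06],[0,0,0,0,0,0.06]]}}

```text
time: 9.1
tool_pos: [576.8, 139.6, 91.1]
tcp_rot: [-3.141, -0.0, 0.64]
contact_force: [-0.2, 0.7, -7.0]
grip_width: 46.6
```

```bash
python3 o.py
```

```text
{'tool_pos': [576.808, 139.596, 91.13], 'tcp_rot': [-3.141, -0.0, 0.64], 'contact_force': [-0.154, 0.716, -6.991], 'moment': [-0.092, 0.216, 0.036], 'grip_width': 46.572}
```

Still held lightly at 61°; the cap keeps rising along the helix.

Call:
{"name": "step_arm", "arguments": {"deltas": [[0,0,0,0,0,0.03],[0,0,0,0,0,0.06],[0,0,0,0,0,0.09],[0,0,0,0,0,0.09]]}}

```text
time: 9.43
tool_pos: [577.7, 139.6, 92.1]
tcp_rot: [3.141, -0.002, 0.55]
contact_force: [0.8, -0.6, -2.8]
grip_width: 46.4
```

Call:
{"name": "step_arm", "arguments": {"deltas": [[0,0,-0.7,0,0,0],[0,0,-1.4,0,0,0],[0,0,-1.4,0,0,0]]}}

```text
time: 9.68
tool_pos: [577.2, 139.5, 93.0]
tcp_rot: [3.141, -0.001, 0.551]
contact_force: [-0.2, 0.3, -2.3]
grip_width: 46.6
```

```bash
python3 o.py
```

```text
{'tool_pos': [577.178, 139.507, 93.009], 'tcp_rot': [3.141, -0.001, 0.551], 'contact_force': [-0.234, 0.321, -2.33], 'moment': [-0.157, 0.121, -0.036], 'grip_width': 46.641}
```

Call:
{"name": "step_arm", "arguments": {"deltas": [[0,0,-0.8,0,0,0],[0,0,-1.6,0,0,0],[0,0,-2.4,0,0,0],[0,0,-2.4,0,0,0]]}}

```text
time: 10.02
tool_pos: [576.9, 139.5, 95.1]
tcp_rot: [3.142, -0.0, 0.55]
contact_force: [-0.2, 0.8, -2.0]
grip_width: 46.6
```

```bash
python3 o.py
```

```text
{'tool_pos': [576.908, 139.454, 95.054], 'tcp_rot': [3.142, -0.0, 0.55], 'contact_force': [-0.178, 0.756, -2.026], 'moment': [-0.032, 0.13, 0.029], 'grip_width': 46.575}
```

Call:
{"name": "step_arm", "arguments": {"deltas": [[0,0,-1.5,0,0,0],[0,0,-3,0,0,0],[0,0,-5,0,0,0],[0,0,-7,0,0,0],[0,0,-9,0,0,0]]}}

```text
time: 10.43
tool_pos: [576.9, 139.5, 104.1]
tcp_rot: [3.142, -0.0, 0.55]
contact_force: [0.8, -0.5, -2.9]
grip_width: 46.8
```

```bash
python3 o.py
```

```text
{'tool_pos': [576.867, 139.481, 104.093], 'tcp_rot': [3.142, -0.0, 0.55], 'contact_force': [0.816, -0.461, -2.948], 'moment': [-0.087, 0.084, 0.014], 'grip_width': 46.824}
```

Free. Lift clear and carry it to the tray.

Call:
{"name": "step_arm", "arguments": {"deltas": [[0,0,-12,0,0,0],[0,0,-32,0,0,0],[0,0,-54,0,0,0],[0,0,-76,0,0,0],[0,0,-96,0,0,0]]}}

```text
time: 10.85
tool_pos: [576.8, 139.5, 201.4]
tcp_rot: [3.141, -0.001, 0.55]
contact_force: [0.9, 0.1, -1.7]
grip_width: 46.6
```

Call:
{"name": "step_arm", "arguments": {"deltas": [[-15,15.8,0,0,0,0],[-37,39,0,0,0,0],[-60,63.3,0,0,0,0],[-84,88.6,0,0,0,0],[-108,114,0,0,0,0]]}}

```text
time: 11.27
tool_pos: [543.7, -15.3, 200.1]
tcp_rot: [3.141, -0.0, 0.551]
contact_force: [-0.3, -0.3, -2.4]
grip_width: 46.4
```

Call:
{"name": "step_arm", "arguments": {"deltas": [[-24,25.3,0,0,0,0],[-48,50.6,0,0,0,0],[-72,76,0,0,0,0],[-96,101.3,0,0,0,0],[-120,126.6,0,0,0,0]]}}

```text
time: 11.68
tool_pos: [507.5, -186.4, 200.2]
tcp_rot: [3.141, -0.0, 0.55]
contact_force: [1.1, 0.4, -2.2]
grip_width: 46.3
```

Call:
{"name": "step_arm", "arguments": {"deltas": [[-24,25.3,0,0,0,0],[-48,50.6,0,0,0,0],[-74,78,0,0,0,0],[-98,103.4,0,0,0,0],[-116,122.4,0,0,0,0]]}}

```text
time: 12.1
tool_pos: [472.1, -352.7, 200.0]
tcp_rot: [3.141, 0.0, 0.548]
contact_force: [0.6, 0.1, -2.0]
grip_width: 46.8
```

Call:
{"name": "step_arm", "arguments": {"deltas": [[-6,6.3,15,0,0,0],[-11.4,12,35,0,0,0],[-11.4,12,60,0,0,0],[-11.4,12,80,0,0,0],[-11.4,12,90,0,0,0]]}}

```text
time: 12.52
tool_pos: [468.5, -365.2, 107.2]
tcp_rot: [-3.137, 0.001, 0.549]
contact_force: [-0.8, 0.3, -2.0]
grip_width: 46.6
```

```bash
python3 o.py; python3 - <<'E'
from h import *
s=bot.capture('scene');save(s,'s2')
a=cv2.imread('pics/s2.png')[160:360,60:320]; cv2.imwrite('pics/s2c.png',cv2.resize(np.clip(a*1.5,0,255).astype(np.uint8),None,fx=3,fy=3,interpolation=2))
E
```

```text
{'tool_pos': [468.497, -365.195, 107.162], 'tcp_rot': [-3.137, 0.001, 0.549], 'contact_force': [-0.843, 0.295, -2.039], 'moment': [-0.114, 0.137, 0.024], 'grip_width': 46.571}
```

View pics/s2c.png

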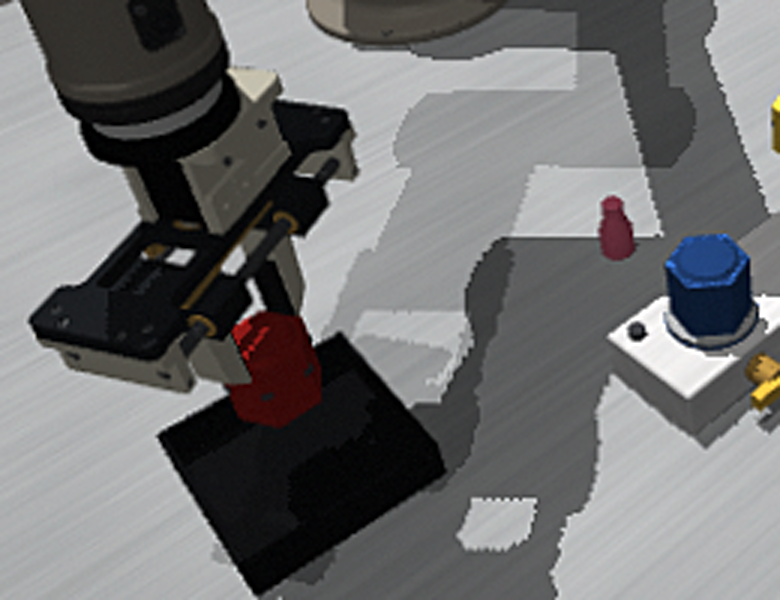

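The picture shows the cap upright in the jaws over the tray (crop 275,370), with nozzle and blue cap undisturbed. Lowering now, slow at the end.

Call:
{"name": "step_arm", "arguments": {"deltas": [[0,0,15,0,0,0],[0,0,32,0,0,0],[0,0,46,0,0,0],[0,0,56,0,0,0],[0,0,61,0,0,0]]}}

```text
time: 12.98
tool_pos: [469.8, -365.8, 48.4]
tcp_rot: [-3.141, 0.0, 0.55]
contact_force: [-0.2, 0.1, -2.7]
grip_width: 46.4
```

Call:
{"name": "step_arm", "arguments": {"deltas": [[0,0,0,0,0,0],[0,0,0,0,0,0],[0,0,0.5,0,0,0],[0,0,1,0,0,0],[0,0,1,0,0,0]]}}

```text
time: 13.4
tool_pos: [470.0, -366.2, 48.4]
tcp_rot: [3.14, -0.0, 0.55]
contact_force: [0.5, 0.3, -2.3]
grip_width: 46.8
```

```bash
python3 o.py
```

```text
{'tool_pos': [470.002, -366.232, 48.439], 'tcp_rot': [3.14, -0.0, 0.55], 'contact_force': [0.517, 0.33, -2.291], 'moment': [-0.097, 0.134, -0.012], 'grip_width': 46.844}
```

Contact is expected near TCP z = 41.

Call:
{"name": "step_arm", "arguments": {"deltas": [[0,0,1,0,0,0],[0,0,2,0,0,0],[0,0,3,0,0,0],[0,0,4,0,0,0],[0,0,4.5,0,0,0]]}}

```text
time: 13.82
tool_pos: [469.6, -365.9, 43.0]
tcp_rot: [-3.141, -0.0, 0.55]
contact_force: [0.4, -0.5, -2.4]
grip_width: 46.3
```

Call:
{"name": "step_arm", "arguments": {"deltas": [[0,0,0.3,0,0,0],[0,0,0.6,0,0,0],[0,0,0.9,0,0,0],[0,0,1.2,0,0,0],[0,0,1.2,0,0,0]]}}

```text
time: 14.23
tool_pos: [469.7, -366.0, 42.0]
tcp_rot: [-3.141, -0.0, 0.55]
contact_force: [-0.0, -0.5, -1.8]
grip_width: 46.6
```

```bash
python3 o.py
```

```text
{'tool_pos': [469.711, -365.958, 42.028], 'tcp_rot': [-3.141, -0.0, 0.55], 'contact_force': [-0.03, -0.548, -1.808], 'moment': [-0.072, 0.116, -0.008], 'grip_width': 46.62}
```

Call:
{"name": "step_arm", "arguments": {"deltas": [[0,0,0.2,0,0,0],[0,0,0.4,0,0,0],[0,0,0.6,0,0,0],[0,0,0.8,0,0,0],[0,0,0.8,0,0,0]]}}

```text
time: 14.65
tool_pos: [469.7, -366.0, 41.3]
tcp_rot: [-3.142, -0.0, 0.55]
contact_force: [-0.3, -0.6, -1.5]
grip_width: 46.5
```

```bash
python3 o.py
```

```text
{'tool_pos': [469.705, -366.011, 41.264], 'tcp_rot': [-3.142, -0.0, 0.55], 'contact_force': [-0.263, -0.555, -1.46], 'moment': [-0.126, 0.082, -0.049], 'grip_width': 46.451}
```

Call:
{"name": "step_arm", "arguments": {"deltas": [[0,0,0.2,0,0,0],[0,0,0.4,0,0,0],[0,0,0.6,0,0,0],[0,0,0.8,0,0,0],[0,0,0.8,0,0,0]]}}

```text
time: 15.07
tool_pos: [469.6, -366.1, 41.1]
tcp_rot: [3.141, 0.0, 0.55]
contact_force: [-2.4, 1.6, 5.1]
grip_width: 46.3
```

```bash
python3 o.py
```

```text
{'tool_pos': [469.64, -366.05, 41.132], 'tcp_rot': [3.141, 0.0, 0.55], 'contact_force': [-2.406, 1.611, 5.149], 'moment': [0.147, 0.643, 0.066], 'grip_width': 46.327}
```

Contact is light, about 5 N upward. I'll open to 62 mm only, to stay inside the tray walls, then rise.

Call:
{"name": "step_arm", "arguments": {"deltas": [[0,0,0,0,0,0],[0,0,0,0,0,0],[0,0,0,0,0,0],[0,0,0,0,0,0],[0,0,0,0,0,0]], "fingers": 62}}

```text
time: 15.48
tool_pos: [469.8, -366.0, 40.4]
tcp_rot: [3.142, -0.0, 0.55]
contact_force: [-0.0, 0.3, -0.4]
grip_width: 61.4
```

Call:
{"name": "step_arm", "arguments": {"deltas": [[0,0,-2,0,0,0],[0,0,-8,0,0,0],[0,0,-18,0,0,0],[0,0,-32,0,0,0],[0,0,-50,0,0,0]]}}

```text
time: 15.9
tool_pos: [469.4, -365.7, 91.1]
tcp_rot: [-3.14, 0.0, 0.55]
contact_force: [-0.1, -1.0, -1.1]
grip_width: 61.9
```

Call:
{"name": "step_arm", "arguments": {"deltas": [[0,0,-25,0,0,0],[0,0,-55,0,0,0],[0,0,-85,0,0,0],[0,0,-110,0,0,0],[0,0,-120,0,0,0]]}}

```text
time: 16.32
tool_pos: [470.9, -367.1, 215.8]
tcp_rot: [3.134, -0.002, 0.55]
contact_force: [0.2, 0.4, -0.1]
grip_width: 62.0
```

```bash
python3 o.py; python3 - <<'E'
from h import *
s=bot.capture('scene');save(s,'s3')
cv2.imwrite('pics/s3c.png',cv2.resize(np.clip(cv2.imread('pics/s3.png')[130:360,90:440]*1.5,0,255).astype(np.uint8),None,fx=2.25,fy=2.25,interpolation=2))
E
```

```text
{'tool_pos': [470.884, -367.085, 215.779], 'tcp_rot': [3.134, -0.002, 0.55], 'contact_force': [0.19, 0.388, -0.099], 'moment': [-0.076, 0.144, 0.012], 'grip_width': 61.961}
```

View pics/s3c.png

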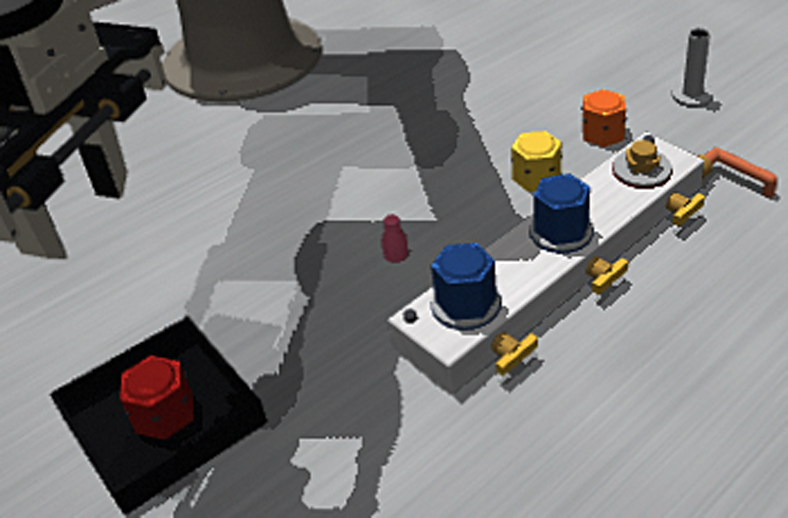

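The red cap stands upright in the tray (crop 157,395). The brass spigot is bare (640,155), and everything else is where it was.

Call:
{"name": "step_arm", "arguments": {"deltas": [[0,0,0,0,0,0],[0,0,0,0,0,0],[0,0,0,0,0,0]]}}

```text
time: 16.62
tool_pos: [469.0, -365.3, 208.4]
tcp_rot: [-3.138, 0.001, 0.55]
contact_force: [-0.1, 0.2, 0.3]
grip_width: 62.0
```

```bash
python3 o.py; python3 -c "
from plant import bot
print(bot.close_job())"
```

```text
{'tool_pos': [469.003, -365.293, 208.406], 'tcp_rot': [-3.138, 0.001, 0.55], 'contact_force': [-0.058, 0.189, 0.294], 'moment': [-0.058, 0.208, -0.013], 'grip_width': 62.028}
the job is handed in; nothing more can be done
None
```

The hydrogen outlet is open: the red cap is off and standing upright, mouth down, in the black parts tray. The job was handed in at about 16.6 s.

- **Unscrewing:** I turned the cap about 66° clockwise under a light upward pull until it came free, before it reached the stop. The highest force reading was about 16 N of pull.
- **Setting down:** The cap touched the tray floor with about 5 N, and I opened the jaws only to 62 mm to stay inside the tray walls.
- **Last checks:** The final picture shows the bare brass spigot and the cap upright in the tray. The two blue caps, ferrule, nozzle and the orange and yellow look-alikes appear unmoved; I judged that by eye and did not re-measure them. The arm was about 170 mm clear of the cap with near-zero contact force.
- **Disagreement:** The gripper read about 46.6 mm on the 48 mm cap throughout, probably an offset in the opening reading or pad compression. No other check failed.

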